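# Touch off a picture frame and drive its corner pegs

## Task

Clear the paint jars standing in front of the picture frame onto the cork mat, upright. Then take the orange touch probe and gently touch its ball to the red, the yellow and the blue plate on the frame's outer sides, in that order, to locate the frame; after that knock both corner pegs fully down with the mallet, not with the gripper. Finish with the probe lying flat on the blue mat, the mallet standing on its head on the grey mat, and nothing else disturbed.

Things in the scene. Friction and masses are not known exactly. Their poses are not given: they have to be found in the camera images.
- frame: Deep dark-wood picture frame with a blue marbled panel, fixed to the table on a smaller riser; outside 130 (its x) x 240 (its y) mm, wooden sides from 22 to 60 mm above the table. Origin at its centre at table height; its +x points away from the robot (turned by up to 0.2 rad), its +y to the robot's left.
- touch_red (a point): Centre of the red touch plate (22 mm wide, 36 mm high) on the frame's long side that faces the robot, at the left (frame +y) as the robot sees it; 42 mm above the table, on the outer face, whose outward direction is the frame's -x. The plate is folded over the top edge, so its colour shows from above.
- touch_yellow (a point): Centre of the yellow touch plate, like the red one and on the same long side (outward direction the frame's -x), at the right (frame -y); 42 mm above the table.
- touch_blue (a point): Centre of the blue touch plate on the outer face of the frame's right-hand short end; outward direction the frame's -y; 42 mm above the table.
- peg_left (a joint): Left far corner peg: 0 when fully up, 0.014 m when driven fully down; starts at 0 to 3 mm. It resists with 4 N of friction plus a light spring (up to 1.4 N more) and stays where it is left.
- peg_right (a joint): Right far corner peg, same as the left one.
- peg_left_top (a point): Centre of the top of the left peg's head: pale wood, 26 mm across, standing 18 mm above the frame's top (78 mm above the table) when up and 4 mm when down; at frame x +45, y +100 mm.
- peg_right_top (a point): Centre of the top of the right peg's head, at frame x +45, y -100 mm.
- jar_mat: Cork mat at the left, 280 (its x) x 130 (its y) x 3 mm, fixed; origin at the centre of its underside.
- probe_mat: Blue felt mat at the right, 190 (its x) x 90 x 3 mm, fixed; origin at the centre of its underside.
- mallet_mat: Grey mat at the right nearer the robot, 200 (its x) x 100 x 3 mm, fixed; origin at the centre of its underside.
- probe_center (a point): Centre of the touch probe's handle: an orange bar 100 long (its x) x 26 wide x 30 mm tall, lying flat on the blue mat; this point is half-way up, 15 mm above its underside. A steel stylus (8 mm thick) runs on from the +x end at the same height to a red ball (12 mm). Mass about 0.15 kg. Grasp the bar from above across its width.
- probe_tip (a point): Foremost point of the probe's ball, 105 mm from the handle centre along the probe's +x.
- mallet_grip (a point): Place to grip the mallet: on its handle, 60 mm from the axis of the head, half-way up the handle, 40 mm above the face the mallet stands on. The handle is pale wood, 26 mm wide x 24 mm tall, runs along the mallet's x and ends 160 mm from the head's axis on the -x side. The black rubber head is an upright cylinder 60 mm across and 80 mm high at the +x end; the mallet stands on the head's face with the handle level. Mass about 0.34 kg.
- mallet_face (a point): Centre of the head's lower, striking face: 60 mm along the mallet's +x from the grip point and 40 mm below it.
- jar1_center (a point): Centre (half-way up) of a yellow paint jar with a steel lid: upright cylinder 58 mm across, 62 mm tall, about 0.22 kg. Absent in some starts.
- jar2_center (a point): Centre (half-way up) of a green paint jar with a steel lid: upright cylinder 58 mm across, 62 mm tall, about 0.22 kg. Absent in some starts.
- jar3_center (a point): Centre (half-way up) of a red paint jar with a steel lid: upright cylinder 58 mm across, 62 mm tall, about 0.22 kg. Absent in some starts.
- cork_block: Small cork block 50 x 40 x 25 mm, standing by; origin under its centre.
- brush: Brush lying behind the frame, standing by.
- glue: White glue bottle 140 mm tall, 50 mm across, standing by.
- bowl: Blue bowl 100 mm across, 45 mm high, standing by.
- brush_pot: Terracotta pot of brushes, 70 mm across, 90 mm high without the brushes, standing by.

How it is judged:
By the outcome, as a careful person would: the job done as asked, in the order asked, and still so for the second after the job is handed in, with the robot touching nothing.
Of jar1, jar2, jar3 only 2 to 3 are there at a start; the rules pass over those that are not, and their reading is None.
At some moment in a run one of jar1, jar2, jar3 may be knocked a few centimetres aside while the robot is not near it.
It also fails if it takes over 210 s, if anything falls off the work surface, if the arm or the gripper's body presses on something with over 40 N, if the wrist force passes 120 N, or if a joint passes its speed limit or range.

## Robot

A 7-joint arm with a two-finger parallel gripper is mounted at the origin on the work surface. World frame = base frame: x ahead of the robot, y to its left, z up, the work surface at z = 0. Lengths are in m, angles in rad, forces in N, time in s.
With the tool pointing down it reaches from about 0.4 to 0.85 m from the base axis. Payload 4.5 kg.
Tool frame: the origin (TCP) lies at the very end of the fingers, on their centre line; the grasp point (between the pads) lies 19 mm behind it (r.pinch_z is the distance from the TCP to the grasp point, in m); z points along the fingers, y is the line along which they close (so a half turn about z gives the same grasp; the last joint's range is limited). The gripper opens to 88 mm and grips with 3 to 60 N. Pads are 18 mm wide; open, the fingers measure 123 mm over their backs; the gripper's body (75 mm by 187 mm) begins 45 mm behind the grasp point.
Start: joints at [-1.148, 0.689, -0.195, 1.565, 0.157, 0.902, -0.215], TCP at [0.237, 0.578, 0.239] pointing down, gripper open.
Joint ranges: [-3.01, 3.01], [-0.46, 2.08], [-1.47, 1.51], [0.13, 2.56], [-1, 4.14], [0.04, 2.09], [-2.66, 2.66]. Speed limits (rad/s): [2.57, 2.57, 3.14, 3.14, 3.14, 3.14, 3.14].

## Interface

Orientations are given as a unit quaternion [x, y, z, w].
In Python, from plant import r, cams gives the robot as it stands.
- The arm moves only by the shell command python3 -m pendant 'ROWS' [FORCE]. ROWS is JSON, a list of rows, each a list of 3 entries, a list of its own where there are three numbers: the closure, from -1 (fully open) to 1 (shut), then the shift along the tool's x, y, z in mm, then the turn, a rotation vector about the tool's x, y, z in degrees. A call has 1 to 8 rows; each row shifts and turns the commanded pose from where the row before left it, along the tool's axes as they then stand; what a row does not reach is not made up. A row lasts 1/8 s, in which the tool goes at most 62.5 mm and 10.7 degrees, less where a joint would pass 70% of its speed; a pose out of reach is approached as far as the arm can. A call with a gripper value outside its range is refused whole. The fingers move at their own pace and stop on an object; FORCE is the grip in N (left out, the last holds). Time passes only in rows, so rows that do not move let the fingers close. It gives the time, the measured TCP pose, the force, the opening and the grip force at its end, in the units of the state.
- r.get_state(): the state, without advancing time (a new reading comes with each control period).
- cams.snapshot(name): name is "side" or "top" or "wrist"; returns a dict with "img" (384x512x3 uint8, red, green, blue), "camera_matrix" (3x3 intrinsics, pixels), "camera_from_world" (4x4, takes a point from world to camera coordinates); the wrist camera has in their place "tool_from_camera" (4x4, takes a point from camera to tool coordinates, whose origin is the TCP and whose axes are the flange's). Camera axes: x right, y up, looking along -z (the intrinsics and any distortion apply to the point x, -y, -z); pixel columns grow to the right and rows downward; lengths in m; the calibration is good to about 2 mm. The wrist camera is an equidistant fisheye: a pixel r from the principal point sees the ray r / f radians off the axis. A picture is of the moment at which its call begins: read the wrist's pose just before it. There is no depth.
- r.finish_job(): hands the job in; it is judged then, once.
The state is a dict: "clock": time; "q": joint angles; "qd": joint speeds; "joint_torque": joint torques, N m; "tool_pos": TCP position; "eef_rot": TCP orientation; "contact_force": force on the tool from outside, world axes, zero at the start; "moment": the same for the moment, N m; "opening": opening from 0.0 (shut) to 1.0 (fully open); "finger_force": force on a finger pad.
Only numpy, scipy, OpenCV 4.12 (cv2) and the standard library are available. Lean on these libraries where they do the work, as an engineer would, in place of code of your own. Each camera call takes 0.05 s, during which the arm holds its last target. There are 200 camera calls.

## Working session

There is one attempt and no reset: what is moved stays moved. The work goes in short steps, Python scripts to look and compute and a shell command to move; the robot and the scene stay as the last step left them, time stands still between calls to the robot, and variables do not carry over. Pictures are saved under pics/ and viewed, at most 14 in all, crops included, and the job is handed in when it is done.

```bash
ls; mkdir -p pics; python3 - <<'E'
from plant import r,cams
import cv2
s=r.get_state();print(s, r.pinch_z)
for n in("top","side"):
    d=cams.snapshot(n);cv2.imwrite(f"pics/{n}0.png",d["img"][:,:,::-1]);print(n,d["camera_matrix"],d["camera_from_world"])
E
```

```text
pics
{'clock': 0.0, 'q': array([-1.1481669 ,  0.6899539 , -0.19452553,  1.56633485,  0.15734446,
        0.90246232, -0.2151125 ]), 'qd': array([ 0.00032925,  0.00151368, -0.00065345, -0.00027602,  0.00024653,
       -0.00101219,  0.00073278]), 'joint_torque': array([ 5.41401587e-04, -5.27567732e+01, -1.26691528e+00, -1.53427005e+01,
       -5.26297709e-02,  6.57234457e-03,  1.84947417e-04]), 'tool_pos': array([0.23675688, 0.57775936, 0.23793154]), 'eef_rot': array([ 1.93139613e-01,  9.81170889e-01, -8.75770782e-04, -9.45370982e-05]), 'contact_force': array([ 0.70576435, -0.00952658, -0.23131774]), 'moment': array([-0.01061812,  0.06711562,  0.00393759]), 'finger_force': 0.0, 'opening': 0.9958226006480034} 0.0187
top [[456.69887168   0.         251.67939696]
 [  0.         456.69887168 186.8585626 ]
 [  0.           0.           1.        ]] [[-1.68947037e-02 -9.99857015e-01  7.20628491e-04  1.99030628e-02]
 [ 9.96175994e-01 -1.67707062e-02  8.57445804e-02 -5.69422347e-01]
 [-8.57202348e-02  2.16650208e-03  9.96316891e-01 -1.29848994e+00]
 [ 0.00000000e+00  0.00000000e+00  0.00000000e+00  1.00000000e+00]]
side [[404.46259384   0.         256.41993109]
 [  0.         404.46259384 203.25927237]
 [  0.           0.           1.        ]] [[ 0.79867282 -0.60176212  0.00201943 -0.46278841]
 [ 0.34990549  0.46712778  0.81200849 -0.29609156]
 [-0.48957928 -0.6478225   0.58364213 -1.01016569]
 [ 0.          0.          0.          1.        ]]
```

View pics/top0.png

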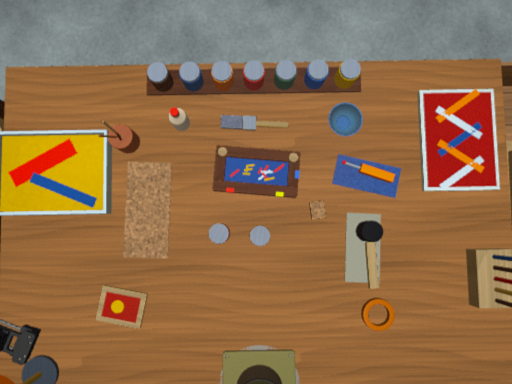

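View pics/side0.png

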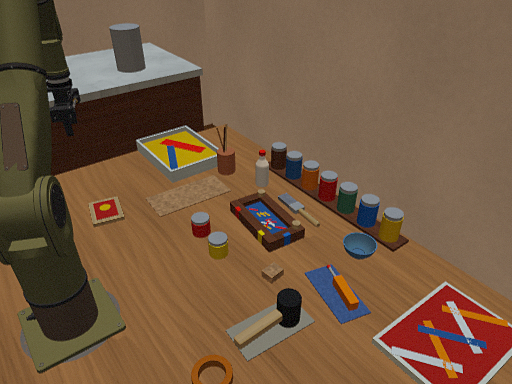

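Top view: red jar lid (219,234), yellow jar (260,236), frame (257,172), probe handle (377,172) with its tip at (345,163), mallet head (369,231), handle end (374,288), cork mat (147,210). The side view confirms jar1 (yellow) and jar3 (red), and no green jar.

```bash
cat > h.py <<'E'
import numpy as np, cv2
from plant import r,cams
from scipy.spatial.transform import Rotation as R
def ray(d,u,v,tp=None):
    K=d["camera_matrix"]
    a,b=(u-K[0,2])/K[0,0],(v-K[1,2])/K[1,1]
    if "tool_from_camera" in d:
        th=np.hypot(a,b); k=np.sinc(th/np.pi); s=np.array([a/ th*np.sin(th) if th else 0,-(b/th*np.sin(th) if th else 0),-np.cos(th)])
        T=d["tool_from_camera"]; p,q=tp; M=R.from_quat(q).as_matrix()
        return p+M@T[:3,3], M@T[:3,:3]@s
    T=d["camera_from_world"]; M=T[:3,:3].T
    return -M@T[:3,3], M@np.array([a,-b,-1])
def pt(d,u,v,z,tp=None):
    o,w=ray(d,u,v,tp); return o+w*(z-o[2])/w[2]
def snap(n):
    s=r.get_state(); tp=(s["tool_pos"],s["eef_rot"]); return cams.snapshot(n),tp
def blobs(mask,amin=20):
    n,l,st,c=cv2.connectedComponentsWithStats(mask.astype(np.uint8))
    return [(c[i],st[i,4],l==i) for i in range(1,n) if st[i,4]>=amin]
def hsv(d): return cv2.cvtColor(d["img"],cv2.COLOR_RGB2HSV).astype(int)
def box(d,m,z,tp=None):
    c,_=cv2.findContours(m.astype(np.uint8),0,1); c=max(c,key=len)[:,0]
    w=np.array([pt(d,u,v,z,tp)[:2] for u,v in c])
    (x,y),(a,b),an=cv2.minAreaRect((w*1000).astype(np.float32)); return np.round([x,y,a,b,an],1)
E
python3 - <<'E'
from h import *
d,tp=snap("top")
H=hsv(d);h,s,v=H[...,0],H[...,1],H[...,2]
def roi(m,x0,x1,y0,y1):
    o=np.zeros_like(m);o[y0:y1,x0:x1]=m[y0:y1,x0:x1];return o
for nm,m,z in [("jars",roi((s<90)&(v>100),200,280,220,250),.062),
 ("orange",roi((h<20)&(s>200)&(v>180),340,405,155,195),.03),
 ("bluemat",roi((h>100)&(h<125)&(s>120),325,405,150,200),.003),
 ("head",roi((v<45),345,395,210,250),.08),
 ("grey",roi((s<70)&(v>90),335,390,205,290),.003),
 ("handle",roi((h>8)&(h<25)&(s>60)&(v>190),362,385,235,292),.052),
 ("red",roi(((h<5)|(h>175))&(s>200)&(v>150),215,300,180,200),.06),
 ("yel",roi((h>22)&(h<35)&(s>180)&(v>150),215,300,185,200),.06),
 ("blue",roi((h>105)&(s>150)&(v>120),292,302,160,185),.06),
 ("pegs",roi((s<150)&(v>130),215,300,145,163),.078),
 ("redball",roi(((h<5)|(h>175))&(s>180)&(v>120),335,352,155,170),.018)]:
  for c,a,l in blobs(m,4):
    print(nm,c.round(1),a,(pt(d,*c,z)*1000).round(1),box(d,l,z) if a>60 else "")
for p in [(130,163),(171,163),(170,258),(124,256),(147,210)]: print(p,pt(d,*p,.003).round(3))
for p in [(229,123),(317,210),(346,119),(121,137),(177,117)]: print(p,pt(d,*p,.02).round(3))
E
```

```text
jars [218.4 233. ] 343 [438.9 105.5  62. ] [438.9 106.5  55.8  55.5  89. ]
jars [259.5 235.4] 334 [430.1  -9.2  62. ] [431.4  -9.2  53.   55.5  89. ]
orange [377.  172.4] 268 [ 605.2 -353.    30. ] [ 605.2 -353.    97.5   22.3   70.3]
bluemat [364.  177.2] 1325 [ 594.5 -321.6    3. ] [ 599.4 -328.1  186.2   86.    76.1]
head [369.2 231. ] 415 [ 437.5 -310.9   80. ] [ 437.6 -311.7   69.    49.3   89. ]
grey [356.4 247.7] 1367 [ 388.7 -291.4    3. ] [ 390.1 -309.1   99.1  198.7   86.6]
grey [377.8 256.1] 116 [ 363.5 -352.8    3. ] [ 354.  -350.1   11.7  112.3   87.7]
red [229.5 189.5] 34 [560.2  73.   60. ] 
yel [279.4 193.9] 40 [545.5 -67.2  60. ] 
blue [296.5 174. ] 28 [ 600.9 -116.9   60. ] 
pegs [221.9 151. ] 68 [667.2  91.9  78. ] [667.2  91.7  22.4  22.6  89. ]
pegs [293.  156.9] 68 [ 647.  -106.6   78. ] [ 646.9 -106.5   22.4   22.6   88.6]
redball [343.9 161.9] 8 [ 639.  -260.6   18. ] 
(130, 163) [0.648 0.369 0.003]
(171, 163) [0.646 0.248 0.003]
(170, 258) [0.368 0.251 0.003]
(124, 256) [0.376 0.385 0.003]
(147, 210) [0.509 0.318 0.003]
(229, 123) [0.76  0.074 0.02 ]
(317, 210) [ 0.5   -0.178  0.02 ]
(346, 119) [ 0.766 -0.271  0.02 ]
(121, 137) [0.723 0.391 0.02 ]
(177, 117) [0.78  0.227 0.02 ]
```

```bash
cat >> h.py <<'E'
def rem(x,y,z,yaw=None):
    """remaining: turn about tool z (deg) to tool-x yaw, then tool shift (mm) after that turn; also before it"""
    s=r.get_state(); M=R.from_quat(s["eef_rot"]).as_matrix(); dp=np.array([x,y,z])/1000-s["tool_pos"]
    cur=np.degrees(np.arctan2(M[1,0],M[0,0])); yaw=cur if yaw is None else yaw
    t=-((yaw-cur+180)%360-180); c,sn=np.cos(np.radians(yaw)),np.sin(np.radians(yaw))
    D=np.array([[c,sn,0],[sn,-c,0],[0,0,-1]])
    tilt=R.from_matrix(M.T@D).as_rotvec(degrees=True)
    print("t%.2f pos"%s["clock"],(s["tool_pos"]*1000).round(1),"yaw%.1f"%cur,"turn",round(t,1),"full",tilt.round(1),
      "shift now",(M.T@dp*1000).round(1),"after",(D.T@dp*1000).round(1),"F",s["contact_force"].round(1),"open",round(s["opening"],3),"ff",round(s["finger_force"],1))
E
python3 -c "
from h import *
rem(439,105,140)"
python3 - <<'E'
from h import *
d=cams.snapshot("wrist"); print(d["camera_matrix"],d["tool_from_camera"])
E
```

```text
t0.15 pos [236.8 577.9 238.1] yaw157.7 turn -0.0 full [-0.1  0.  -0. ] shift now [-366.4 -360.9   98.6] after [-366.4 -361.    98.1] F [ 0.1 -0.4  0.7] open 0.999 ff 0.0
[[297.31863964   0.         256.07268307]
 [  0.         297.31863964 188.18134806]
 [  0.           0.           1.        ]] [[-8.40467290e-04  9.46661753e-01  3.22227901e-01  8.43325182e-02]
 [ 9.99999631e-01  8.52424928e-04  1.03991316e-04  7.69916404e-05]
 [-1.76230494e-04  3.22227869e-01 -9.46662120e-01 -1.46188712e-01]
 [ 0.00000000e+00  0.00000000e+00  0.00000000e+00  1.00000000e+00]]
```

```bash
python3 -m pendant '[[-1,[-37,-36,6],[0,0,0]],[-1,[-37,-36,6],[0,0,0]],[-1,[-37,-36,6],[0,0,0]],[-1,[-37,-36,6],[0,0,0]],[-1,[-37,-36,6],[0,0,0]],[-1,[-37,-36,6],[0,0,0]],[-1,[-37,-36,6],[0,0,0]],[-1,[-37,-36,6],[0,0,0]]]' 20
python3 -m pendant '[[-1,[-37,-36,6],[0,0,0]],[-1,[-33,-37,6],[0,0,0]],[-1,[0,0,0],[0,0,0]]]'
cat > jar.py <<'E'
from h import *
import sys
zt=.062
d,tp=snap("wrist"); cv2.imwrite("pics/%s.png"%sys.argv[1],d["img"][:,:,::-1])
H=hsv(d); h,s,v=H[...,0],H[...,1],H[...,2]
for c,a,l in blobs((s<85)&(v>90),600):
    p=(pt(d,*c,zt,tp)*1000).round(1); b=box(d,l,zt,tp)
    if 35<b[2]<75 and 35<b[3]<75: print(c.round(),a,p,b)
E
python3 jar.py w1; python3 -c "
from h import *
rem(439,105,22)"
```

```text
clock: 1.2
tool_pos: [0.4023, 0.1983, 0.1906]
eef_rot: [0.193, 0.981, 0.0, 0.0]
contact_force: [0.6, 0.2, 0.7]
opening: 1.003
finger_force: 0.0
clock: 1.58
tool_pos: [0.4395, 0.1009, 0.1782]
eef_rot: [0.197, 0.98, -0.001, -0.0]
contact_force: [0.2, 0.6, -0.3]
opening: 0.997
finger_force: 0.0
[261. 178.] 2846 [436.6 106.8  62. ] [437.  106.7  55.9  57.   67.2]
[152. 211.] 1963 [426.4  -6.8  62. ] [426.   -8.1  56.9  51.6  83.8]
t1.62 pos [439.1 103.9 178.5] yaw157.5 turn -0.0 full [-0. -0.  0.] shift now [  0.5   1.  156.5] after [  0.5   1.  156.5] F [-0.3  0.9 -0.1] open 1.001 ff 0.0
```

View pics/w1.png

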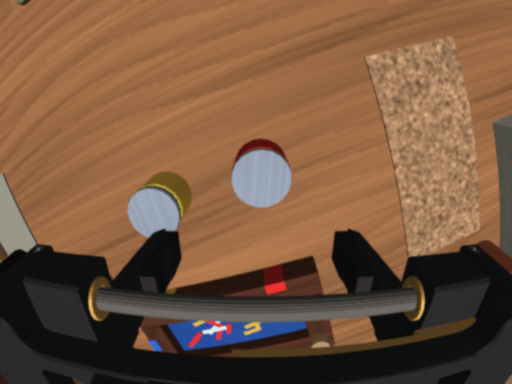

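The wrist view shows the red jar lid at (261,178), the yellow one at (153,211), and the cork mat at upper right. This agrees with the top view, so I'm descending on the red jar.

```bash
python3 -m pendant '[[-1,[3,2,40],[0,0,0]],[-1,[0,0,40],[0,0,0]],[-1,[0,0,40],[0,0,0]],[-1,[0,0,34],[0,0,0]],[-1,[0,0,0],[0,0,0]],[1,[0,0,0],[0,0,0]],[1,[0,0,0],[0,0,0]],[1,[0,0,0],[0,0,0]]]' 25
python3 -m pendant '[[1,[0,0,0],[0,0,0]],[1,[0,0,0],[0,0,0]],[1,[0,0,-40],[0,0,0]],[1,[0,0,-40],[0,0,0]]]'
python3 -c "
from h import *
rem(560,312,110)"
```

```text
clock: 2.62
tool_pos: [0.439, 0.1087, 0.0274]
eef_rot: [0.194, 0.981, -0.001, -0.001]
contact_force: [-1.6, -2.5, 2.0]
opening: 0.685
finger_force: 1.1
clock: 3.12
tool_pos: [0.4387, 0.1092, 0.1073]
eef_rot: [0.193, 0.981, -0.001, -0.002]
contact_force: [1.5, 0.0, -3.2]
opening: 0.651
finger_force: 25.0
t3.12 pos [438.7 109.2 107.3] yaw157.7 turn -0.0 full [-0.2 -0.2  0. ] shift now [-35.4 233.7  -3.5] after [-35.5 233.7  -2.7] F [ 1.5  0.  -3.2] open 0.651 ff 25.0
```

```bash
python3 -m pendant '[[1,[-7,47,0],[0,0,0]],[1,[-7,47,0],[0,0,0]],[1,[-7,47,0],[0,0,0]],[1,[-7,47,0],[0,0,0]],[1,[-7,46,0],[0,0,0]],[1,[0,0,0],[0,0,0]],[1,[0,0,40],[0,0,0]],[1,[0,0,20],[0,0,0]]]'
python3 -m pendant '[[1,[0,0,0],[0,0,0]]]'
python3 -c "
from h import *
rem(560,312,31)"
```

```text
clock: 4.12
tool_pos: [0.5583, 0.3101, 0.0437]
eef_rot: [0.193, 0.981, -0.003, -0.003]
contact_force: [0.1, 0.6, -2.2]
opening: 0.654
finger_force: 25.0
clock: 4.25
tool_pos: [0.5584, 0.3106, 0.0441]
eef_rot: [0.193, 0.981, -0.003, -0.003]
contact_force: [0.1, -0.0, -2.2]
opening: 0.653
finger_force: 25.0
t4.25 pos [558.4 310.6  44.1] yaw157.7 turn -0.0 full [-0.4 -0.3  0. ] shift now [-1.   2.  13.1] after [-1.   1.9 13.1] F [ 0.1 -0.  -2.2] open 0.653 ff 25.0
```

```bash
python3 -m pendant '[[1,[0,0,8],[0,0,0]],[1,[0,0,3],[0,0,0]],[1,[0,0,1.5],[0,0,0]],[1,[0,0,0],[0,0,0]]]'
python3 -m pendant '[[-1,[0,0,0],[0,0,0]],[-1,[0,0,0],[0,0,0]],[-1,[0,0,0],[0,0,0]],[-1,[0,0,0],[0,0,0]],[-1,[0,0,-40],[0,0,0]],[-1,[0,0,-50],[0,0,0]],[-1,[0,0,-50],[0,0,0]]]'
python3 -c "
from h import *
rem(430,-8,178)"
```

```text
clock: 4.75
tool_pos: [0.56, 0.3125, 0.0335]
eef_rot: [0.193, 0.981, -0.001, -0.002]
contact_force: [-0.1, -0.5, -2.2]
opening: 0.651
finger_force: 25.0
clock: 5.62
tool_pos: [0.5602, 0.3123, 0.1746]
eef_rot: [0.193, 0.981, -0.001, -0.002]
contact_force: [0.2, 1.1, 0.1]
opening: 1.0
finger_force: 0.0
t5.62 pos [560.2 312.3 174.6] yaw157.7 turn -0.0 full [-0.1 -0.2  0. ] shift now [  -0.9 -345.8   -2.5] after [  -0.9 -345.8   -3.4] F [0.2 1.1 0.1] open 1.0 ff 0.0
```

```bash
python3 -m pendant '[[-1,[0,-50,0],[0,0,0]],[-1,[0,-50,0],[0,0,0]],[-1,[0,-50,0],[0,0,0]],[-1,[0,-50,0],[0,0,0]],[-1,[0,-50,0],[0,0,0]],[-1,[0,-50,0],[0,0,0]],[-1,[0,-46,0],[0,0,0]],[-1,[0,0,0],[0,0,0]]]'
python3 jar.py w2; python3 - <<'E'
from h import *
rem(430,-8,27)
d,_=snap("top");H=hsv(d); h,s,v=H[...,0],H[...,1],H[...,2]
for c,a,l in blobs((s<90)&(v>100),150):
    if 120<c[0]<300 and 140<c[1]<260: print(c,a,pt(d,*c,.062))
E
```

```text
clock: 6.62
tool_pos: [0.4272, -0.0116, 0.174]
eef_rot: [0.196, 0.981, -0.002, -0.003]
contact_force: [0.6, 0.3, 0.4]
opening: 0.998
finger_force: 0.0
[260. 184.] 2912 [427.9  -8.2  62. ] [428.8  -8.5  56.2  56.9  67.5]
t6.67 pos [428.9  -9.  174.2] yaw157.5 turn -0.0 full [-0.2 -0.2  0. ] shift now [ -1.1   1.8 147.2] after [ -0.6   1.4 147.2] F [ 0.7  0.3 -0.8] open 0.998 ff 0.0
[144.27011494 190.77873563] 348 [0.56046842 0.31252251 0.062     ]
```

```bash
python3 -m pendant '[[-1,[0,1,40],[0,0,0]],[-1,[0,0,40],[0,0,0]],[-1,[0,0,40],[0,0,0]],[-1,[0,0,27],[0,0,0]],[-1,[0,0,0],[0,0,0]],[1,[0,0,0],[0,0,0]],[1,[0,0,0],[0,0,0]],[1,[0,0,0],[0,0,0]]]' 25
python3 -m pendant '[[1,[0,0,0],[0,0,0]],[1,[0,0,0],[0,0,0]],[1,[0,0,-40],[0,0,0]],[1,[0,0,-40],[0,0,0]]]'
python3 -c "
from h import *
rem(440,312,110)"
```

```text
clock: 7.72
tool_pos: [0.4281, -0.0078, 0.0461]
eef_rot: [0.193, 0.981, -0.003, -0.006]
contact_force: [-0.4, 0.3, 0.4]
opening: 0.686
finger_force: 0.0
clock: 8.22
tool_pos: [0.428, -0.0077, 0.1245]
eef_rot: [0.193, 0.981, -0.003, -0.008]
contact_force: [1.3, -0.5, -3.2]
opening: 0.641
finger_force: 25.0
t8.22 pos [428.   -7.7 124.5] yaw157.8 turn -0.0 full [-0.5 -0.8  0. ] shift now [109.6 300.6  13.2] after [109.9 300.4  14.5] F [ 1.3 -0.5 -3.2] open 0.641 ff 25.0
```

```bash
python3 -m pendant '[[1,[18,50,0],[-0.5,-0.8,0]],[1,[18,50,0],[0,0,0]],[1,[18,50,0],[0,0,0]],[1,[18,50,0],[0,0,0]],[1,[18,50,0],[0,0,0]],[1,[18,50,0],[0,0,0]],[1,[0,0,0],[0,0,0]],[1,[0,0,40],[0,0,0]]]'
python3 -m pendant '[[1,[0,0,15],[0,0,0]],[1,[0,0,0],[0,0,0]]]'
python3 jar.py w3
python3 -c "
from h import *
rem(440,312,49)"
```

```text
clock: 9.22
tool_pos: [0.4438, 0.3121, 0.0846]
eef_rot: [0.193, 0.981, 0.002, 0.003]
contact_force: [1.1, -0.5, -2.7]
opening: 0.644
finger_force: 25.0
clock: 9.48
tool_pos: [0.4419, 0.3096, 0.0677]
eef_rot: [0.193, 0.981, -0.002, 0.0]
contact_force: [-0.1, 0.6, -1.8]
opening: 0.641
finger_force: 25.0
[256. 257.] 7341 [451.9 305.4  62. ] [453.  304.9  64.8  59.   67.8]
t9.53 pos [442.5 310.4  68.6] yaw157.7 turn -0.0 full [-0.   0.1 -0. ] shift now [ 2.9  0.5 19.6] after [ 2.9  0.5 19.6] F [ 0.5  0.6 -2.1] open 0.648 ff 25.0
```

View pics/w3.png

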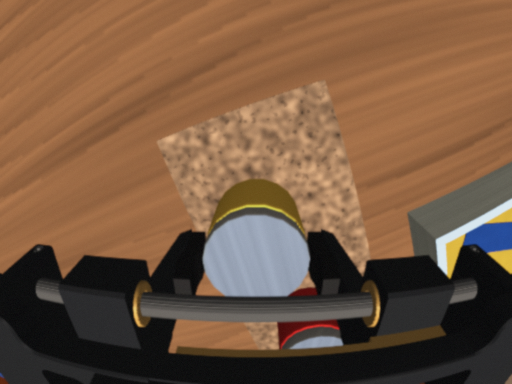

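The yellow jar is held upright at (256,250) over the near half of the cork mat, with the red jar standing behind it at (315,330). I'm lowering it until it makes contact.

```bash
python3 -m pendant '[[1,[0,0,10],[0,0,0]],[1,[0,0,5],[0,0,0]],[1,[0,0,2],[0,0,0]],[1,[0,0,0],[0,0,0]]]'
python3 -m pendant '[[1,[0,0,1],[0,0,0]],[1,[0,0,1],[0,0,0]],[1,[0,0,0],[0,0,0]]]'
```

```text
clock: 10.02
tool_pos: [0.4426, 0.3111, 0.0516]
eef_rot: [0.193, 0.981, -0.0, 0.001]
contact_force: [-0.1, 0.6, -3.3]
opening: 0.641
finger_force: 25.0
clock: 10.4
tool_pos: [0.4426, 0.3111, 0.0496]
eef_rot: [0.193, 0.981, -0.0, 0.001]
contact_force: [-0.3, 0.7, -2.1]
opening: 0.642
finger_force: 25.0
```

```bash
python3 -m pendant '[[1,[0,0,1],[0,0,0]],[1,[0,0,0],[0,0,0]]]'
python3 -m pendant '[[1,[0,0,1],[0,0,0]],[1,[0,0,0],[0,0,0]]]'
python3 -m pendant '[[1,[0,0,1],[0,0,0]],[1,[0,0,0],[0,0,0]]]'
```

```text
clock: 10.65
tool_pos: [0.4431, 0.311, 0.0492]
eef_rot: [0.193, 0.981, 0.0, 0.002]
contact_force: [0.2, -1.1, 4.2]
opening: 0.646
finger_force: 25.0
clock: 10.9
tool_pos: [0.4432, 0.3111, 0.049]
eef_rot: [0.193, 0.981, 0.0, 0.002]
contact_force: [-1.2, -0.7, 13.3]
opening: 0.642
finger_force: 25.0
clock: 11.15
tool_pos: [0.4434, 0.3112, 0.0487]
eef_rot: [0.193, 0.981, 0.0, 0.003]
contact_force: [-1.0, -3.0, 20.3]
opening: 0.643
finger_force: 25.0
```

```bash
python3 -m pendant '[[1,[0,0,-2.5],[0,0,0]],[-1,[0,0,0],[0,0,0]],[-1,[0,0,0],[0,0,0]],[-1,[0,0,0],[0,0,0]],[-1,[0,0,-50],[0,0,0]],[-1,[0,0,-50],[0,0,0]],[-1,[0,0,-50],[0,0,0]],[-1,[0,0,0],[0,0,0]]]'
python3 - <<'E'
from h import *
rem(605,-353,180,70)
d,_=snap("top");H=hsv(d); h,s,v=H[...,0],H[...,1],H[...,2]
for c,a,l in blobs((s<90)&(v>100),150):
    if 120<c[0]<300 and 140<c[1]<260: print(c,a,pt(d,*c,.062))
E
```

```text
clock: 12.15
tool_pos: [0.4438, 0.3131, 0.2025]
eef_rot: [0.193, 0.981, 0.003, 0.003]
contact_force: [0.5, -0.3, -0.0]
opening: 1.004
finger_force: 0.0
t12.15 pos [443.8 313.1 202.5] yaw157.7 turn 87.7 full [ 0.6 -0.1 87.7] shift now [-401.6 -555.4   20.6] after [-570.8  379.3   22.5] F [ 0.5 -0.3 -0. ] open 1.004 ff 0.0
[144.29799427 190.76790831] 349 [0.56049764 0.31244424 0.062     ]
```

```bash
python3 -m pendant '[[-1,[-33.5,-46,2],[0,0,0]],[-1,[-33.5,-46,2],[0,0,0]],[-1,[-33.5,-46,2],[0,0,0]],[-1,[-33.5,-46,2],[0,0,0]],[-1,[-33.5,-46,2],[0,0,0]],[-1,[-33.5,-46,2],[0,0,0]],[-1,[-33.5,-46,2],[0,0,0]],[-1,[-33.5,-46,2],[0,0,0]]]'
python3 -m pendant '[[-1,[-33.5,-46,2],[0,0,0]],[-1,[-33.5,-46,2],[0,0,0]],[-1,[-33.5,-46,2],[0,0,0]],[-1,[-33.5,-46,2],[0,0,0]],[-1,[0,0,0],[0,0,10]],[-1,[0,0,0],[0,0,10]],[-1,[0,0,0],[0,0,10]],[-1,[0,0,0],[0,0,10]]]'
python3 -m pendant '[[-1,[0,0,0],[0,0,10]],[-1,[0,0,0],[0,0,10]],[-1,[0,0,0],[0,0,10]],[-1,[0,0,0],[0,0,10]],[-1,[0,0,0],[0,0,7.7]],[-1,[0,0,0],[0,0,0]]]'
cat > probe.py <<'E'
from h import *
import sys
d,tp=snap("wrist"); cv2.imwrite("pics/%s.png"%sys.argv[1],d["img"][:,:,::-1])
H=hsv(d); h,s,v=H[...,0],H[...,1],H[...,2]
for c,a,l in blobs((h>3)&(h<17)&(s>200)&(v>170),300): print("bar",c.round(),a,box(d,l,.033,tp))
for c,a,l in blobs(((h<3)|(h>174))&(s>150)&(v>90),20): print("ball",c.round(),a,(pt(d,*c,.018,tp)*1000).round(1))
E
python3 probe.py w4; python3 - <<'E'
from h import *
rem(605,-353,180,70)
d,_=snap("top");H=hsv(d); h,s,v=H[...,0],H[...,1],H[...,2]
for c,a,l in blobs((s<90)&(v>100),150):
    if 120<c[0]<300 and 140<c[1]<260: print(c,a,pt(d,*c,.062))
E
```

```text
clock: 13.2
tool_pos: [0.5502, -0.1328, 0.1816]
eef_rot: [0.193, 0.981, -0.0, -0.0]
contact_force: [0.6, -0.0, 0.1]
opening: 1.0
finger_force: 0.0
clock: 14.2
tool_pos: [0.6042, -0.3516, 0.1731]
eef_rot: [0.519, 0.855, -0.0, -0.001]
contact_force: [0.2, 0.1, 0.5]
opening: 1.0
finger_force: 0.0
clock: 14.95
tool_pos: [0.6044, -0.3515, 0.1737]
eef_rot: [0.818, 0.575, -0.001, -0.0]
contact_force: [1.2, 0.1, -0.7]
opening: 1.003
finger_force: 0.0
ball [257.  77.] 79 [ 637.8 -259.6   18. ]
ball [424. 248.] 1776 [ 778.4 -522.5   18. ]
ball [312. 287.] 1161 [ 619.3 -517.8   18. ]
ball [361. 331.] 593 [ 668.8 -635.7   18. ]
ball [325. 325.] 273 [ 620.1 -595.1   18. ]
ball [298. 340.] 391 [ 576.2 -610.6   18. ]
t15.00 pos [ 604.6 -351.6  174. ] yaw70.2 turn 0.2 full [-0.   0.   0.2] shift now [-1.2  0.9 -6. ] after [-1.2  0.9 -6. ] F [-0.6 -0.4 -0.3] open 1.001 ff 0.0
[144.29799427 190.76790831] 349 [0.56049764 0.31244424 0.062     ]
[144.87252125 231.95750708] 353 [0.44518755 0.31046607 0.062     ]
```

View pics/w4.png

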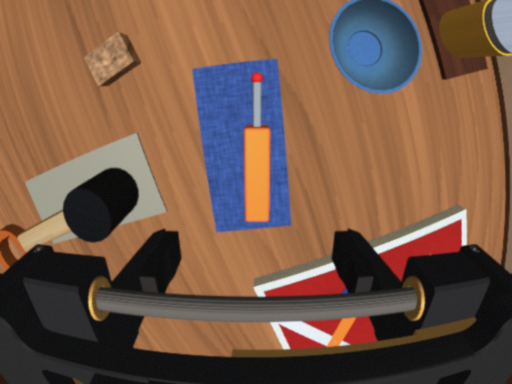

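The wrist view shows the probe bar spanning columns 244–270 and rows 127–222, with the ball at (257,77), so the tool is aligned with it. The mallet head is at (100,205).

```bash
python3 - <<'E'
from h import *
d,tp=snap("wrist")
a,b=pt(d,257.3,127,.033,tp),pt(d,257.3,222,.033,tp);ball=pt(d,257.5,77,.018,tp)
print(a,b,(a+b)/2,np.linalg.norm(a-b),ball)
c=(a+b)/2; yaw=np.degrees(np.arctan2(*(ball-b)[1::-1]));print(yaw)
rem(c[0]*1e3,c[1]*1e3,8,yaw)
E
```

```text
[ 0.62227952 -0.30598202  0.033     ] [ 0.58823457 -0.4006947   0.033     ] [ 0.60525704 -0.35333836  0.033     ] 0.10064567063603971 [ 0.63921407 -0.25974896  0.018     ]
70.1151494378097
t15.10 pos [ 604.9 -351.7  174.7] yaw70.2 turn 0.1 full [ 0.  -0.   0.1] shift now [ -1.4   0.8 166.7] after [ -1.4   0.9 166.7] F [-0.5 -0.   1.3] open 1.003 ff 0.0
```

```bash
python3 -m pendant '[[-1,[-1.4,0.9,40],[0,0,0]],[-1,[0,0,40],[0,0,0]],[-1,[0,0,40],[0,0,0]],[-1,[0,0,30],[0,0,0]],[-1,[0,0,0],[0,0,0]],[-1,[0,0,0],[0,0,0]]]' 30
python3 -c "
from h import *
rem(605.3,-353.3,8,70.1)"
```

```text
clock: 15.85
tool_pos: [0.607, -0.354, 0.0269]
eef_rot: [0.819, 0.574, 0.001, 0.002]
contact_force: [0.8, 0.9, 1.3]
opening: 1.003
finger_force: 0.0
t15.85 pos [ 607.  -354.    26.9] yaw70.1 turn -0.0 full [ 0.2 -0.  -0. ] shift now [ 0.1 -1.9 18.9] after [ 0.1 -1.8 18.9] F [0.8 0.9 1.3] open 1.003 ff 0.0
```

```bash
python3 -m pendant '[[-1,[0,-1.8,13],[0,0,0]],[-1,[0,0,5],[0,0,0]],[-1,[0,0,0],[0,0,0]]]'
python3 -m pendant '[[1,[0,0,0],[0,0,0]],[1,[0,0,0],[0,0,0]],[1,[0,0,0],[0,0,0]],[1,[0,0,0],[0,0,0]],[1,[0,0,0],[0,0,0]],[1,[0,0,0],[0,0,0]],[1,[0,0,0],[0,0,0]],[1,[0,0,0],[0,0,0]]]'
python3 -c "
from h import *
rem(605.3,-353.3,8,70.1)"
```

```text
clock: 16.23
tool_pos: [0.6042, -0.3529, 0.0074]
eef_rot: [0.819, 0.574, 0.001, 0.001]
contact_force: [-0.4, 0.2, 0.8]
opening: 1.002
finger_force: 0.0
clock: 17.23
tool_pos: [0.6045, -0.353, 0.0077]
eef_rot: [0.819, 0.574, 0.001, 0.001]
contact_force: [-0.4, -0.1, -1.0]
opening: 0.294
finger_force: 30.0
t17.23 pos [ 604.5 -353.     7.7] yaw70.1 turn -0.0 full [ 0.1 -0.  -0. ] shift now [ 0.   0.9 -0.2] after [ 0.   0.9 -0.3] F [-0.4 -0.1 -1. ] open 0.294 ff 30.0
```

```bash
python3 -m pendant '[[-1,[0,0,0],[0,0,0]],[-1,[0,0,0],[0,0,0]],[-1,[0,0,0],[0,0,0]],[-1,[25,0.5,0],[0,0,0]],[-1,[0,0,0],[0,0,0]],[1,[0,0,0],[0,0,0]],[1,[0,0,0],[0,0,0]],[1,[0,0,0],[0,0,0]]]' 40
python3 -m pendant '[[1,[0,0,0],[0,0,0]],[1,[0,0,0],[0,0,0]],[1,[0,0,0],[0,0,0]],[1,[0,0,0],[0,0,0]],[1,[0,0,0],[0,0,0]]]'
python3 -c "
from h import *
rem(605.3,-353.3,8,70.1)"
python3 -m pendant '[[1,[0,0,-40],[0,0,0]],[1,[0,0,-40],[0,0,0]],[1,[0,0,-40],[0,0,0]],[1,[0,0,0],[0,0,0]]]'
python3 probe.py w5; python3 -c "
from h import *
rem(445,85,130,-5.8)"
```

```text
clock: 18.23
tool_pos: [0.613, -0.3307, 0.0077]
eef_rot: [0.819, 0.573, 0.001, 0.001]
contact_force: [-0.3, 0.0, 0.4]
opening: 0.543
finger_force: 0.0
clock: 18.85
tool_pos: [0.6134, -0.3298, 0.0078]
eef_rot: [0.819, 0.574, 0.001, 0.001]
contact_force: [-0.6, 0.4, 0.4]
opening: 0.289
finger_force: 40.0
t18.85 pos [ 613.4 -329.8    7.8] yaw70.0 turn -0.1 full [ 0.1 -0.  -0.1] shift now [-24.8   0.4  -0.2] after [-24.8   0.4  -0.2] F [-0.6  0.4  0.4] open 0.289 ff 40.0
clock: 19.35
tool_pos: [0.6156, -0.3304, 0.1314]
eef_rot: [0.819, 0.574, 0.003, 0.004]
contact_force: [0.4, -0.5, -2.2]
opening: 0.285
finger_force: 40.0
ball [256. 113.] 455 [ 638.8 -269.7   18. ]
ball [434. 275.] 710 [ 783.2 -517.1   18. ]
ball [408. 321.] 224 [ 742.5 -581.9   18. ]
ball [425. 330.] 220 [ 768.4 -619.7   18. ]
ball [292. 335.] 655 [ 590.7 -530.2   18. ]
t19.40 pos [ 613.9 -329.9  129. ] yaw70.0 turn 75.8 full [ 0.2 -0.2 75.8] shift now [ 332.3 -300.3   -2.4] after [-209.9 -395.7   -1. ] F [-0.1 -0.4 -2.1] open 0.288 ff 40.0
```

```bash
python3 -m pendant '[[1,[41.5,-37.5,0],[0,0,0]],[1,[41.5,-37.5,0],[0,0,0]],[1,[41.5,-37.5,0],[0,0,0]],[1,[41.5,-37.5,0],[0,0,0]],[1,[41.5,-37.5,0],[0,0,0]],[1,[41.5,-37.5,0],[0,0,0]],[1,[41.5,-37.5,0],[0,0,0]],[1,[41.5,-37.5,0],[0,0,0]]]'
python3 -m pendant '[[1,[0,0,0],[0,0,9.5]],[1,[0,0,0],[0,0,9.5]],[1,[0,0,0],[0,0,9.5]],[1,[0,0,0],[0,0,9.5]],[1,[0,0,0],[0,0,9.5]],[1,[0,0,0],[0,0,9.5]],[1,[0,0,0],[0,0,9.5]],[1,[0,0,0],[0,0,9.5]]]'
python3 -m pendant '[[1,[0,0,0],[0,0,0]]]'
python3 -c "
from h import *
rem(445.3,84.7,31.8,-5.8)"
```

```text
clock: 20.4
tool_pos: [0.4428, 0.086, 0.1261]
eef_rot: [0.819, 0.574, -0.0, 0.0]
contact_force: [1.3, 1.3, -1.4]
opening: 0.292
finger_force: 40.0
clock: 21.4
tool_pos: [0.4434, 0.0844, 0.1261]
eef_rot: [0.999, -0.055, -0.0, 0.001]
contact_force: [0.1, -0.1, -0.8]
opening: 0.293
finger_force: 40.0
clock: 21.52
tool_pos: [0.4436, 0.0844, 0.1262]
eef_rot: [0.999, -0.051, 0.0, 0.001]
contact_force: [-0.3, 1.2, -1.0]
opening: 0.292
finger_force: 40.0
t21.52 pos [443.6  84.4 126.2] yaw-5.8 turn -0.0 full [ 0.1 -0.  -0. ] shift now [ 1.7 -0.6 94.4] after [ 1.7 -0.4 94.4] F [-0.3  1.2 -1. ] open 0.292 ff 40.0
```

```bash
python3 -m pendant '[[1,[1,0,30],[0,0,0]],[1,[0,0,30],[0,0,0]],[1,[0,0,24],[0,0,0]],[1,[0,0,10],[0,0,0]],[1,[0,0,0],[0,0,0]],[1,[0,0,0],[0,0,0]]]'
python3 - <<'E'
from h import *
rem(475.1,81.6,31.8,-5.8)
d,tp=snap("side");a=d["img"][180:270,180:320]
e,_=snap("top"); b=e["img"][140:230,200:340]
cv2.imwrite("pics/s6.png",cv2.resize(np.hstack([a,b]),None,fx=2.8,fy=2.8,interpolation=2)[:,:,::-1])
E
```

```text
clock: 22.28
tool_pos: [0.4463, 0.0847, 0.034]
eef_rot: [0.999, -0.052, 0.002, 0.0]
contact_force: [0.3, -0.2, -1.2]
opening: 0.29
finger_force: 40.0
t22.27 pos [446.3  84.7  34. ] yaw-5.9 turn -0.1 full [ 0.  -0.2 -0.1] shift now [29.   0.1  2.2] after [29.   0.1  2.2] F [ 0.3 -0.2 -1.2] open 0.29 ff 40.0
```

View pics/s6.png

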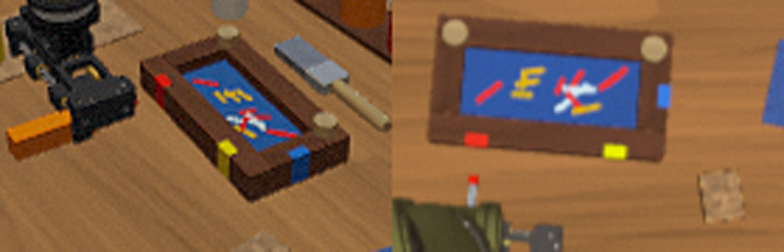

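The side and top crops show the ball at (474,180) about 30 mm in front of the red plate at (477,140), and lined up with it. I'm creeping in.

```bash
python3 -m pendant '[[1,[10,0,2],[0,0,0]],[1,[10,0,0],[0,0,0]],[1,[3,0,0],[0,0,0]],[1,[0,0,0],[0,0,0]],[1,[0,0,0],[0,0,0]]]'
python3 -m pendant '[[1,[2,0,0],[0,0,0]],[1,[0,0,0],[0,0,0]]]'
python3 -m pendant '[[1,[1,0,0],[0,0,0]],[1,[0,0,0],[0,0,0]]]'
python3 -m pendant '[[1,[1,0,0],[0,0,0]],[1,[0,0,0],[0,0,0]]]'
```

```text
clock: 23.0
tool_pos: [0.4683, 0.0823, 0.0314]
eef_rot: [0.999, -0.052, 0.001, 0.0]
contact_force: [0.4, -0.1, -1.1]
opening: 0.29
finger_force: 40.0
clock: 23.25
tool_pos: [0.4709, 0.0821, 0.0314]
eef_rot: [0.999, -0.052, 0.001, 0.0]
contact_force: [-0.1, -0.4, -0.8]
opening: 0.292
finger_force: 40.0
clock: 23.5
tool_pos: [0.4718, 0.082, 0.0314]
eef_rot: [0.999, -0.052, 0.001, 0.0]
contact_force: [0.4, -0.4, -1.2]
opening: 0.292
finger_force: 40.0
clock: 23.75
tool_pos: [0.4729, 0.0818, 0.0314]
eef_rot: [0.999, -0.052, 0.001, 0.0]
contact_force: [0.3, 0.1, -1.1]
opening: 0.291
finger_force: 40.0
```

```bash
for i in 1; do :; done; python3 -m pendant '[[1,[0.7,0,0],[0,0,0]],[1,[0,0,0],[0,0,0]]]' | sed -n 2p\;4p
python3 -m pendant '[[1,[0.7,0,0],[0,0,0]],[1,[0,0,0],[0,0,0]]]'| sed -n 2p\;4p
python3 -m pendant '[[1,[0.7,0,0],[0,0,0]],[1,[0,0,0],[0,0,0]]]'| sed -n 2p\;4p
```

```text
tool_pos: [0.4735, 0.0818, 0.0314]
contact_force: [-0.3, -0.1, -0.3]
tool_pos: [0.4742, 0.0817, 0.0314]
contact_force: [0.6, 0.1, -1.7]
tool_pos: [0.4749, 0.0816, 0.0314]
contact_force: [-0.3, 0.8, -0.8]
```

```bash
python3 -m pendant '[[1,[0.7,0,0],[0,0,0]],[1,[0,0,0],[0,0,0]]]' | sed -n 2p\;4p
python3 -m pendant '[[1,[0.7,0,0],[0,0,0]],[1,[0,0,0],[0,0,0]]]'| sed -n 2p\;4p
```

```text
tool_pos: [0.4753, 0.0816, 0.0314]
contact_force: [-0.9, -0.2, -1.2]
tool_pos: [0.4754, 0.0815, 0.0313]
contact_force: [-1.1, 0.2, -0.2]
```

```bash
python3 -m pendant '[[1,[0.7,0,0],[0,0,0]],[1,[0,0,0],[0,0,0]]]' | sed -n 2p\;4p
```

```text
tool_pos: [0.4755, 0.0815, 0.0313]
contact_force: [-4.8, 0.8, 0.4]
```

```bash
python3 -m pendant '[[1,[-10,0,0],[0,0,0]],[1,[-10,0,0],[0,0,0]],[1,[0,47,0],[0,0,0]],[1,[0,47,0],[0,0,0]],[1,[0,46,0],[0,0,0]],[1,[0,0,0],[0,0,0]],[1,[0,0,0],[0,0,0]]]'
python3 -c "
from h import *
rem(461.1,-58.6,31.8,-5.8)"
```

```text
clock: 26.12
tool_pos: [0.4465, -0.0475, 0.0337]
eef_rot: [0.999, -0.052, -0.001, 0.0]
contact_force: [-0.1, 1.5, -2.0]
opening: 0.292
finger_force: 40.0
t26.12 pos [446.5 -47.5  33.7] yaw-5.9 turn -0.1 full [ 0.   0.1 -0.1] shift now [15.6  9.5  1.9] after [15.6  9.6  1.9] F [-0.1  1.5 -2. ] open 0.292 ff 40.0
```

```bash
python3 -m pendant '[[1,[0,9.5,1.5],[0,0,0]],[1,[9,0,0],[0,0,0]],[1,[2,0,0],[0,0,0]],[1,[0,0,0],[0,0,0]],[1,[0,0,0],[0,0,0]]]'
python3 -m pendant '[[1,[1,0,0],[0,0,0]],[1,[0,0,0],[0,0,0]]]' | sed -n 2p\;4p
python3 -m pendant '[[1,[1,0,0],[0,0,0]],[1,[0,0,0],[0,0,0]]]' | sed -n 2p\;4p
python3 -c "
from h import *
rem(461.1,-58.6,31.8,-5.8)"
```

```text
clock: 26.75
tool_pos: [0.4561, -0.0582, 0.0322]
eef_rot: [0.999, -0.051, -0.002, 0.0]
contact_force: [-0.6, -0.0, -1.8]
opening: 0.292
finger_force: 40.0
tool_pos: [0.4572, -0.0588, 0.0322]
contact_force: [1.0, 0.1, -0.4]
tool_pos: [0.4583, -0.0589, 0.0322]
contact_force: [-0.1, -0.4, -0.7]
t27.25 pos [458.3 -58.9  32.2] yaw-6.0 turn -0.2 full [ 0.1  0.2 -0.2] shift now [ 2.8 -0.6  0.3] after [ 2.8 -0.6  0.4] F [-0.1 -0.4 -0.7] open 0.286 ff 40.0
```

```bash
python3 -m pendant '[[1,[1,0,0],[0,0,0]],[1,[0,0,0],[0,0,0]]]' | sed -n 2p\;4p
python3 -m pendant '[[1,[0.7,0,0],[0,0,0]],[1,[0,0,0],[0,0,0]]]'| sed -n 2p\;4p
python3 -m pendant '[[1,[0.7,0,0],[0,0,0]],[1,[0,0,0],[0,0,0]]]'| sed -n 2p\;4p
```

```text
tool_pos: [0.4593, -0.059, 0.0322]
contact_force: [0.6, -0.4, -1.7]
tool_pos: [0.46, -0.059, 0.0322]
contact_force: [1.0, 0.0, -1.1]
tool_pos: [0.4606, -0.0591, 0.0321]
contact_force: [-0.7, 0.4, -1.0]
```

```bash
python3 -m pendant '[[1,[0.7,0,0],[0,0,0]],[1,[0,0,0],[0,0,0]]]' | sed -n 2p\;4p
```

```text
tool_pos: [0.461, -0.0591, 0.0321]
contact_force: [-0.3, -0.2, -1.3]
```

```bash
python3 -m pendant '[[1,[0.7,0,0],[0,0,0]],[1,[0,0,0],[0,0,0]]]' | sed -n 2p\;4p
python3 -m pendant '[[1,[0.3,0,0],[0,0,0]],[1,[0,0,0],[0,0,0]]]'| sed -n 2p\;4p
```

```text
tool_pos: [0.4611, -0.0591, 0.0321]
contact_force: [-3.2, 0.7, -1.0]
tool_pos: [0.4612, -0.0591, 0.0321]
contact_force: [-3.1, 0.3, 0.4]
```

```bash
python3 -m pendant '[[1,[-10,0,0],[0,0,0]],[1,[-5,0,-30],[0,0,0]],[1,[0,0,-40],[0,0,0]],[1,[0,0,-30],[0,0,0]],[1,[0,0,0],[0,0,-10]],[1,[0,0,0],[0,0,-10]],[1,[0,0,0],[0,0,-10]],[1,[0,0,0],[0,0,-10]]]'
python3 -m pendant '[[1,[0,0,0],[0,0,-10]],[1,[0,0,0],[0,0,-10]],[1,[0,0,0],[0,0,-10]],[1,[0,0,0],[0,0,-10]],[1,[0,0,0],[0,0,-10]],[1,[0,0,0],[0,0,0]]]'
python3 -c "
from h import *
rem(589,-231.5,130,84.2)"
```

```text
clock: 29.75
tool_pos: [0.4486, -0.0576, 0.1324]
eef_rot: [0.955, 0.296, -0.0, 0.0]
contact_force: [0.3, 0.7, -0.9]
opening: 0.291
finger_force: 40.0
clock: 30.5
tool_pos: [0.4483, -0.0575, 0.1324]
eef_rot: [0.743, 0.669, -0.0, -0.001]
contact_force: [-0.1, -0.4, -1.3]
opening: 0.288
finger_force: 40.0
t30.50 pos [448.3 -57.5 132.4] yaw83.9 turn -0.3 full [-0.1 -0.  -0.3] shift now [-158.2  158.2    2.1] after [-158.9  157.5    2.4] F [-0.1 -0.4 -1.3] open 0.288 ff 40.0
```

```bash
python3 -m pendant '[[1,[-40,40,0],[0,0,-0.3]],[1,[-40,40,0],[0,0,0]],[1,[-40,40,0],[0,0,0]],[1,[-39,38,0],[0,0,0]],[1,[0,0,40],[0,0,0]],[1,[0,0,40],[0,0,0]],[1,[0,0,18],[0,0,0]],[1,[0,0,0],[0,0,0]]]'
python3 -m pendant '[[1,[0,0,0],[0,0,0]]]' >/dev/null
python3 -c "
from h import *
rem(592,-201.7,31.8,84.2)"
```

```text
clock: 31.5
tool_pos: [0.5881, -0.2312, 0.0329]
eef_rot: [0.741, 0.671, -0.002, -0.002]
contact_force: [-0.1, -0.8, -1.6]
opening: 0.294
finger_force: 40.0
t31.62 pos [ 589.9 -231.9   35.3] yaw84.3 turn 0.1 full [-0.   0.1  0.1] shift now [30.3 -0.9  3.4] after [30.3 -1.   3.5] F [-0.6 -0.2 -0.5] open 0.287 ff 40.0
```

```bash
python3 -m pendant '[[1,[9,-1,3],[0,0,0]],[1,[9,0,0],[0,0,0]],[1,[7,0,0],[0,0,0]],[1,[0,0,0],[0,0,0]],[1,[0,0,0],[0,0,0]]]'
python3 -m pendant '[[1,[1,0,0],[0,0,0]],[1,[0,0,0],[0,0,0]]]' | sed -n 2p\;4p
python3 -m pendant '[[1,[1,0,0],[0,0,0]],[1,[0,0,0],[0,0,0]]]' | sed -n 2p\;4p
python3 -c "
from h import *
rem(592,-201.7,31.8,84.2)"
```

```text
clock: 32.25
tool_pos: [0.5902, -0.207, 0.0309]
eef_rot: [0.741, 0.671, -0.002, -0.001]
contact_force: [-0.8, 0.8, -1.3]
opening: 0.29
finger_force: 40.0
tool_pos: [0.5902, -0.206, 0.0308]
contact_force: [0.3, -0.8, -1.1]
tool_pos: [0.5904, -0.2046, 0.0308]
contact_force: [-0.2, -0.1, -1.5]
t32.75 pos [ 590.4 -204.6   30.8] yaw84.4 turn 0.2 full [-0.2  0.   0.2] shift now [ 3.   1.3 -1. ] after [ 3.   1.3 -1. ] F [-0.2 -0.1 -1.5] open 0.29 ff 40.0
```

```bash
python3 -m pendant '[[1,[1,1,-1],[0,0,0]],[1,[0,0,0],[0,0,0]]]' | sed -n 2p\;4p
python3 -m pendant '[[1,[0.7,0,0],[0,0,0]],[1,[0,0,0],[0,0,0]]]'| sed -n 2p\;4p
python3 -m pendant '[[1,[0.7,0,0],[0,0,0]],[1,[0,0,0],[0,0,0]]]'| sed -n 2p\;4p
```

```text
tool_pos: [0.5918, -0.2037, 0.0319]
contact_force: [0.5, 0.4, -1.2]
tool_pos: [0.5915, -0.203, 0.0318]
contact_force: [-0.5, -0.2, -1.6]
tool_pos: [0.5916, -0.2023, 0.0318]
contact_force: [0.6, 0.3, -1.1]
```

```bash
python3 -m pendant '[[1,[0.7,0,0],[0,0,0]],[1,[0,0,0],[0,0,0]]]' | sed -n 2p\;4p
```

```text
tool_pos: [0.5917, -0.2016, 0.0318]
contact_force: [-0.2, 1.0, -1.5]
```

```bash
python3 -m pendant '[[1,[0.5,0,0],[0,0,0]],[1,[0,0,0],[0,0,0]]]' | sed -n 2p\;4p
```

```text
tool_pos: [0.5917, -0.2014, 0.0318]
contact_force: [-0.3, -0.1, -0.7]
```

```bash
python3 -m pendant '[[1,[0.5,0,0],[0,0,0]],[1,[0,0,0],[0,0,0]]]' | sed -n 2p\;4p
python3 -m pendant '[[1,[0.3,0,0],[0,0,0]],[1,[0,0,0],[0,0,0]]]' | sed -n 2p\;4p
```

```text
tool_pos: [0.5917, -0.2013, 0.0319]
contact_force: [-0.1, -1.7, -0.5]
tool_pos: [0.5917, -0.2012, 0.0318]
contact_force: [-0.9, -2.6, -1.1]
```

```bash
python3 -m pendant '[[1,[-10,0,0],[0,0,0]],[1,[-30,0,0],[0,0,0]],[1,[-40,0,0],[0,0,7]],[1,[-40,0,0],[0,0,7.1]],[1,[0,0,0],[0,0,0]]]' >/dev/null
python3 -c "
from h import *
rem(613.4,-329.8,9,70.1)"
```

```text
t35.12 pos [ 572.9 -324.7   32. ] yaw69.9 turn -0.2 full [-0.1  0.3 -0.2] shift now [ 9.2 39.8 22.8] after [ 8.9 39.8 23. ] F [-0.1  0.3 -0.8] open 0.29 ff 40.0
```

```bash
python3 -m pendant '[[1,[9,40,0],[0,0.3,0]],[1,[0,0,10],[0,0,0]],[1,[0,0,8],[0,0,0]],[1,[0,0,2],[0,0,0]],[1,[0,0,0],[0,0,0]],[1,[0,0,0],[0,0,0]]]'
python3 -c "
from h import *
rem(613.4,-329.8,7.8,70.1)"
```

```text
clock: 35.88
tool_pos: [0.6158, -0.3242, 0.0121]
eef_rot: [0.818, 0.575, 0.001, -0.002]
contact_force: [0.2, -0.5, -0.9]
opening: 0.292
finger_force: 40.0
t35.88 pos [ 615.8 -324.2   12.1] yaw70.2 turn 0.1 full [-0.1 -0.2  0.1] shift now [-6.1 -0.3  4.3] after [-6.1 -0.3  4.3] F [ 0.2 -0.5 -0.9] open 0.292 ff 40.0
```

```bash
python3 -m pendant '[[1,[-6,0,0],[0,0,0]],[1,[0,0,2.5],[0,0,0]],[1,[0,0,1],[0,0,0]],[1,[0,0,0],[0,0,0]]]' | sed -n 2p\;4p
python3 -m pendant '[[1,[0,0,1],[0,0,0]],[1,[0,0,0],[0,0,0]]]' | sed -n 2p\;4p
python3 -m pendant '[[1,[0,0,0.5],[0,0,0]],[1,[0,0,0],[0,0,0]]]' | sed -n 2p\;4p
```

```text
tool_pos: [0.6137, -0.3296, 0.0081]
contact_force: [-0.0, 1.5, -1.6]
tool_pos: [0.6139, -0.3295, 0.0078]
contact_force: [-1.8, 1.1, 3.8]
tool_pos: [0.6139, -0.3295, 0.0078]
contact_force: [-2.2, 1.4, 6.8]
```

Resting on the mat. I'm releasing it, lifting, and heading for the mallet.

```bash
python3 -m pendant '[[1,[0,0,-1],[0,0,0]],[-1,[0,0,0],[0,0,0]],[-1,[0,0,0],[0,0,0]],[-1,[0,0,0],[0,0,0]],[-1,[0,0,0],[0,0,0]],[-1,[0,0,-50],[0,0,0]],[-1,[0,0,-60],[0,0,0]],[-1,[0,0,-60],[0,0,0]]]'
python3 -m pendant '[[-1,[0,0,0],[0,0,0]]]' >/dev/null
python3 - <<'E'
from h import *
d,tp=snap("wrist"); cv2.imwrite("pics/w7.png",d["img"][:,:,::-1])
rem(400,-330,190,0)
e,_=snap("top");H=hsv(e); h,s,v=H[...,0],H[...,1],H[...,2]
for c,a,l in blobs((s<90)&(v>100),150):
    if 120<c[0]<300 and 140<c[1]<260: print(c,a,pt(e,*c,.062))
E
```

```text
clock: 37.88
tool_pos: [0.6138, -0.3304, 0.1794]
eef_rot: [0.818, 0.575, 0.001, -0.002]
contact_force: [-0.1, -0.9, 0.4]
opening: 1.001
finger_force: 0.0
t38.05 pos [ 615.5 -331.2  180.6] yaw70.2 turn 70.2 full [ 0.  -0.2 70.2] shift now [ -71.6 -203.2  -10.1] after [-215.5   -1.2   -9.4] F [-0.  -0.2 -0.7] open 0.998 ff 0.0
[144.32571429 190.78      ] 350 [0.56046223 0.31236622 0.062     ]
[144.87323944 231.95492958] 355 [0.44519467 0.31046409 0.062     ]
```

View pics/w7.png

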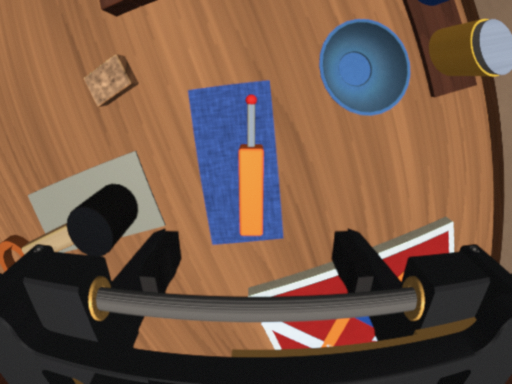

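The probe is lying flat on the blue mat (bar at (252,190), ball at (251,99)), and both jars are still on the cork mat. I'm moving over to the mallet.

```bash
python3 -m pendant '[[-1,[-18,-51,0],[0,0,0]],[-1,[-18,-51,0],[0,0,0]],[-1,[-18,-51,0],[0,0,0]],[-1,[-18,-51,0],[0,0,0]],[-1,[0,0,0],[0,0,10]],[-1,[0,0,0],[0,0,10]],[-1,[0,0,0],[0,0,10]],[-1,[0,0,0],[0,0,10]]]'
python3 -m pendant '[[-1,[0,0,0],[0,0,10]],[-1,[0,0,0],[0,0,10]],[-1,[0,0,0],[0,0,10]],[-1,[0,0,0],[0,0,0]]]' | sed -n 2p
python3 - <<'E'
from h import *
d,tp=snap("wrist"); cv2.imwrite("pics/w8.png",d["img"][:,:,::-1])
rem(380,-318,120,0)
E
```

```text
clock: 39.1
tool_pos: [0.3965, -0.3284, 0.1764]
eef_rot: [0.966, 0.258, -0.001, -0.004]
contact_force: [-0.0, -0.8, -0.5]
opening: 1.001
finger_force: 0.0
tool_pos: [0.3968, -0.3285, 0.1766]
t39.65 pos [ 396.9 -328.6  176.9] yaw0.4 turn 0.4 full [-0.3  0.2  0.4] shift now [-16.6 -10.4  57. ] after [-16.9 -10.6  56.9] F [-1.1 -0.1  0.6] open 1.0 ff 0.0
```

View pics/w8.png

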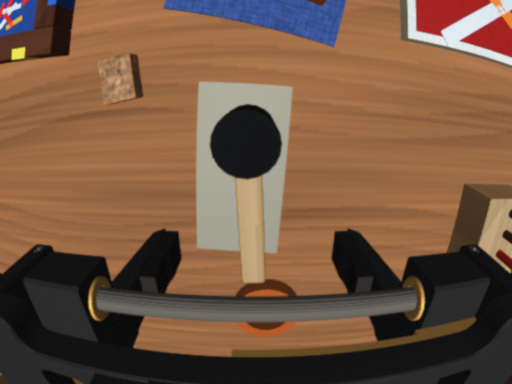

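The mallet head spans columns 211–281 and rows 104–178. The handle runs from (249,178) to (253.5,282).

```bash
python3 - <<'E'
from h import *
d,tp=snap("wrist");H=hsv(d); h,s,v=H[...,0],H[...,1],H[...,2]
for c,a,l in blobs((v<50),1000):
    if a<8000: print("head",c,a,(pt(d,*c,.083,tp)*1e3).round(1),box(d,l,.083,tp))
m=(v>150)&(h>8)&(h<25)&(s>40)
m[:184]=0;m[276:]=0;m[:,:225]=0;m[:,275:]=0
for c,a,l in blobs(m,800):
    b=[]
    for row in (190,230,270):
        x=np.flatnonzero(l[row]); b.append(pt(d,x.mean(),row,.055,tp)*1e3); print(row,x[0],x[-1],b[-1].round(1))
    w=b[-1]-b[0]; print("yaw",np.degrees(np.arctan2(-w[1],-w[0])))
e=pt(d,253.5,282,.055,tp)*1e3;print("end",e)
E
```

```text
head [245.71435924 142.0370561 ] 3886 [ 438.6 -319.1   83. ] [ 437.5 -319.6   56.3   58.8   44.4]
190 235 262 [ 387.3 -320.5   55. ]
230 238 262 [ 344.6 -321.9   55. ]
270 225 274 [ 295.5 -320.9   55. ]
yaw 0.26969657190867663
end [ 279.04564824 -325.60423163   55.        ]
```

```bash
python3 -m pendant '[[-1,[-19,-7,0],[-0.3,0.2,-1.5]],[-1,[0,0,40],[0,0,0]],[-1,[0,0,40],[0,0,0]],[-1,[0,0,40],[0,0,0]],[-1,[0,0,0],[0,0,0]],[-1,[0,0,0],[0,0,0]]]' 60
python3 -c "
from h import *
rem(377.5,-321.2,26,2)"
```

```text
clock: 40.45
tool_pos: [0.3791, -0.3228, 0.059]
eef_rot: [1.0, 0.016, 0.001, 0.001]
contact_force: [0.0, -0.8, 0.6]
opening: 1.002
finger_force: 0.0
t40.45 pos [ 379.1 -322.8   59. ] yaw1.8 turn -0.2 full [ 0.1 -0.2 -0.2] shift now [-1.7 -1.7 33. ] after [-1.6 -1.7 33. ] F [ 0.  -0.8  0.6] open 1.002 ff 0.0
```

```bash
python3 -m pendant '[[-1,[-1.6,-1.5,20],[0,0,0]],[-1,[0,0,13],[0,0,0]],[-1,[0,0,0],[0,0,0]],[-1,[0,0,0],[0,0,0]]]'
python3 -c "
from h import *
rem(377.5,-321.2,26,2)"
```

```text
clock: 40.95
tool_pos: [0.3777, -0.3213, 0.0258]
eef_rot: [1.0, 0.015, 0.001, 0.001]
contact_force: [-0.4, -0.2, 0.4]
opening: 1.002
finger_force: 0.0
t40.95 pos [ 377.7 -321.3   25.8] yaw1.8 turn -0.2 full [ 0.1 -0.2 -0.2] shift now [-0.2 -0.1 -0.2] after [-0.2 -0.1 -0.2] F [-0.4 -0.2  0.4] open 1.002 ff 0.0
```

```bash
python3 -m pendant '[[1,[0,0,0],[0,0,0]],[1,[0,0,0],[0,0,0]],[1,[0,0,0],[0,0,0]],[1,[0,0,0],[0,0,0]],[1,[0,0,0],[0,0,0]],[1,[0,0,0],[0,0,0]],[1,[0,0,0],[0,0,0]],[1,[0,0,0],[0,0,0]]]' 60
python3 -m pendant '[[1,[0,0,-20],[0,0,0]],[1,[0,0,-40],[0,0,0]],[1,[0,0,-40],[0,0,0]],[1,[0,0,-40],[0,0,0]],[1,[0,0,0],[0,0,0]]]'
python3 -c "
from h import *
rem(587,-100,165,2)"
```

```text
clock: 41.95
tool_pos: [0.3773, -0.321, 0.0251]
eef_rot: [1.0, 0.015, 0.001, 0.0]
contact_force: [-0.6, -0.6, -0.9]
opening: 0.289
finger_force: 60.0
clock: 42.58
tool_pos: [0.378, -0.3217, 0.167]
eef_rot: [1.0, 0.015, 0.003, 0.002]
contact_force: [-0.2, 0.7, -3.9]
opening: 0.291
finger_force: 60.0
t42.58 pos [ 378.  -321.7  167. ] yaw1.8 turn -0.2 full [ 0.2 -0.3 -0.2] shift now [ 215.7 -215.2    2.4] after [ 216.6 -214.3    2. ] F [-0.2  0.7 -3.9] open 0.291 ff 60.0
```

```bash
python3 -m pendant '[[1,[42,-41,0],[0,0,0]],[1,[42,-41,0],[0,0,0]],[1,[42,-41,0],[0,0,0]],[1,[42,-41,0],[0,0,0]],[1,[42,-41,0],[0,0,0]],[1,[0,0,0],[0,0,0]],[1,[0,0,0],[0,0,0]]]'
python3 - <<'E'
from h import *
rem(587,-108,101,2)
d,tp=snap("side");a=d["img"][150:270,190:350]
e,_=snap("top"); b=e["img"][120:240,190:350]
cv2.imwrite("pics/s9.png",cv2.resize(np.hstack([a,b]),None,fx=2.5,fy=2.5,interpolation=2)[:,:,::-1])
E
```

```text
clock: 43.45
tool_pos: [0.579, -0.1096, 0.1634]
eef_rot: [1.0, 0.015, -0.001, 0.0]
contact_force: [-0.2, -0.6, -2.7]
opening: 0.287
finger_force: 60.0
t43.45 pos [ 579.  -109.6  163.4] yaw1.8 turn -0.2 full [ 0.   0.1 -0.2] shift now [ 8.2 -1.4 62.4] after [ 8.1 -1.3 62.4] F [-0.2 -0.6 -2.7] open 0.287 ff 60.0
```

View pics/s9.png

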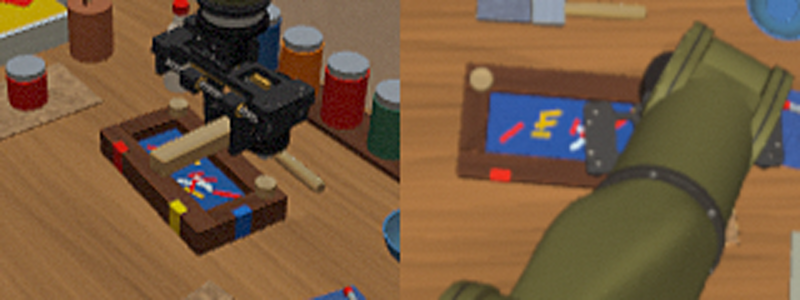

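The mallet is held level with its head above the right peg (head at about (665,75) in the top crop). I'm descending and pressing.

```bash
python3 -m pendant '[[1,[8,-1.3,25],[0,0,0]],[1,[0,0,25],[0,0,0]],[1,[0,0,8],[0,0,0]],[1,[0,0,0],[0,0,0]],[1,[0,0,0],[0,0,0]]]' |sed -n 2p\;4p
python3 -m pendant '[[1,[0,0,5],[0,0,0]],[1,[0,0,0],[0,0,0]]]' |sed -n 2p\;4p
python3 -m pendant '[[1,[0,0,4],[0,0,0]],[1,[0,0,0],[0,0,0]]]'|sed -n 2p\;4p
python3 -m pendant '[[1,[0,0,3],[0,0,0]],[1,[0,0,0],[0,0,0]]]'|sed -n 2,4p
python3 -c "
from h import *
rem(587,-108,86,1.8)"
```

```text
tool_pos: [0.5892, -0.1088, 0.1084]
contact_force: [-0.6, 0.0, -3.3]
tool_pos: [0.5887, -0.1079, 0.1024]
contact_force: [-1.2, -0.1, -3.5]
tool_pos: [0.5891, -0.1081, 0.0985]
contact_force: [-0.3, 0.9, -1.9]
tool_pos: [0.5891, -0.1082, 0.0955]
eef_rot: [1.0, 0.015, 0.001, 0.0]
contact_force: [-0.0, 0.3, -0.9]
t44.92 pos [ 589.1 -108.2   95.5] yaw1.7 turn -0.1 full [ 0.1 -0.2 -0.1] shift now [-2.2 -0.2  9.5] after [-2.1 -0.2  9.5] F [-0.   0.3 -0.9] open 0.285 ff 60.0
```

```bash
python3 -m pendant '[[1,[0,0,3],[0,0,0]],[1,[0,0,0],[0,0,0]]]' |sed -n 2p\;4p
python3 -m pendant '[[1,[0,0,3],[0,0,0]],[1,[0,0,0],[0,0,0]]]'|sed -n 2p\;4p
python3 -m pendant '[[1,[0,0,2],[0,0,0]],[1,[0,0,0],[0,0,0]]]'|sed -n 2,4p
```

```text
tool_pos: [0.5891, -0.1081, 0.0924]
contact_force: [0.8, 0.5, 0.3]
tool_pos: [0.5891, -0.1082, 0.0893]
contact_force: [-0.2, 0.1, 0.6]
tool_pos: [0.589, -0.1082, 0.0874]
eef_rot: [1.0, 0.015, 0.001, 0.0]
contact_force: [0.5, -0.1, 0.3]
```

```bash
python3 -m pendant '[[1,[0,0,2],[0,0,0]],[1,[0,0,0],[0,0,0]]]' |sed -n 2,4p
python3 -m pendant '[[1,[0,0,1],[0,0,0]],[1,[0,0,0],[0,0,0]]]'|sed -n 2,4p
```

```text
tool_pos: [0.5888, -0.1082, 0.0856]
eef_rot: [1.0, 0.015, 0.001, 0.0]
contact_force: [-1.6, 0.2, 3.7]
tool_pos: [0.5886, -0.1082, 0.0851]
eef_rot: [1.0, 0.015, 0.001, 0.0]
contact_force: [-2.7, -0.1, 8.5]
```

```bash
python3 -m pendant '[[1,[0,0,1],[0,0,0]],[1,[0,0,0],[0,0,0]]]' |sed -n 2,4p
python3 -m pendant '[[1,[0,0,-20],[0,0,0]],[1,[0,0,-30],[0,0,0]],[1,[0,0,0],[0,0,0]]]'|sed -n 2,4p
python3 -c "
from h import *
rem(607,91,135,1.8)"
```

```text
tool_pos: [0.5882, -0.1083, 0.0846]
eef_rot: [1.0, 0.015, 0.001, 0.0]
contact_force: [-4.9, 0.9, 12.6]
tool_pos: [0.5896, -0.1084, 0.1344]
eef_rot: [1.0, 0.015, 0.002, 0.001]
contact_force: [0.7, 0.0, -4.6]
t46.80 pos [ 589.6 -108.4  134.4] yaw1.8 turn -0.0 full [ 0.1 -0.3 -0. ] shift now [  23.5 -198.8   -0.9] after [  23.7 -198.8   -0.6] F [ 0.7  0.  -4.6] open 0.286 ff 60.0
```

```bash
python3 -m pendant '[[1,[6,-50,0],[0,0,0]],[1,[6,-50,0],[0,0,0]],[1,[6,-50,0],[0,0,0]],[1,[6,-49,0],[0,0,0]],[1,[0,0,10],[0,0,0]],[1,[0,0,0],[0,0,0]],[1,[0,0,0],[0,0,0]]]'|sed -n 2,4p
python3 - <<'E'
from h import *
rem(607,91,101,1.8)
d,tp=snap("side");a=d["img"][150:270,190:350]
e,_=snap("wrist"); b=cv2.resize(e["img"],(213,160))[:120,:160]
cv2.imwrite("pics/s10.png",cv2.resize(a,None,fx=3.5,fy=3.5,interpolation=2)[:,:,::-1])
E
```

```text
tool_pos: [0.6063, 0.0893, 0.1228]
eef_rot: [1.0, 0.014, 0.0, 0.001]
contact_force: [-0.9, -0.1, -2.5]
t47.67 pos [606.3  89.3 122.8] yaw1.6 turn -0.2 full [ 0.1 -0.  -0.2] shift now [ 0.8 -1.7 21.8] after [ 0.8 -1.6 21.8] F [-0.9 -0.1 -2.5] open 0.289 ff 60.0
```

View pics/s10.png

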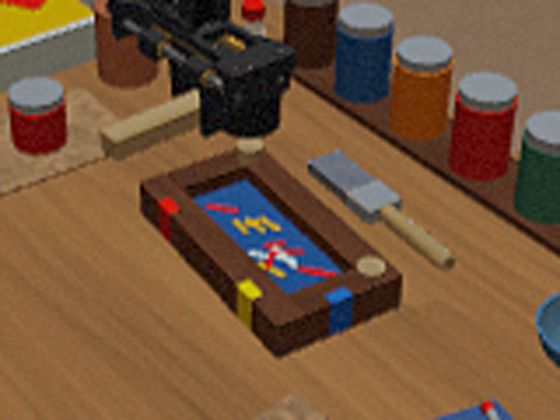

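The right peg at (371,266) now sits low and flush, and the head at (250,115) is above the left peg at (250,150). I'm driving the left peg.

```bash
python3 -m pendant '[[1,[0.8,-1.6,15],[0,0,0]],[1,[0,0,5],[0,0,0]],[1,[0,0,0],[0,0,0]]]' |sed -n 2p\;4p
python3 -m pendant '[[1,[0,0,4],[0,0,0]],[1,[0,0,0],[0,0,0]]]' |sed -n 2p\;4p
python3 -m pendant '[[1,[0,0,3],[0,0,0]],[1,[0,0,0],[0,0,0]]]'|sed -n 2p\;4p
python3 -m pendant '[[1,[0,0,3],[0,0,0]],[1,[0,0,0],[0,0,0]]]'|sed -n 2p\;4p
python3 -m pendant '[[1,[0,0,3],[0,0,0]],[1,[0,0,0],[0,0,0]]]'|sed -n 2,4p
```

```text
tool_pos: [0.6069, 0.0932, 0.1025]
contact_force: [-0.6, 0.0, -4.1]
tool_pos: [0.6073, 0.0932, 0.0992]
contact_force: [0.9, 0.1, -3.2]
tool_pos: [0.6078, 0.0932, 0.0966]
contact_force: [-0.2, 0.1, -2.5]
tool_pos: [0.6078, 0.0932, 0.0935]
contact_force: [0.1, 0.2, 0.4]
tool_pos: [0.6078, 0.0931, 0.0903]
eef_rot: [1.0, 0.015, 0.001, 0.0]
contact_force: [-0.0, 1.0, 0.2]
```

```bash
python3 -m pendant '[[1,[0,0,2],[0,0,0]],[1,[0,0,0],[0,0,0]]]' |sed -n 2,4p
python3 -m pendant '[[1,[0,0,1],[0,0,0]],[1,[0,0,0],[0,0,0]]]'|sed -n 2,4p
```

```text
tool_pos: [0.6078, 0.0932, 0.0883]
eef_rot: [1.0, 0.015, 0.001, 0.0]
contact_force: [-0.6, 0.7, 0.1]
tool_pos: [0.6077, 0.0931, 0.0873]
eef_rot: [1.0, 0.015, 0.001, 0.0]
contact_force: [0.3, 0.2, 0.5]
```

```bash
python3 -m pendant '[[1,[0,0,2],[0,0,0]],[1,[0,0,0],[0,0,0]]]' |sed -n 2,4p
python3 -m pendant '[[1,[0,0,1],[0,0,0]],[1,[0,0,0],[0,0,0]]]'|sed -n 2,4p
python3 -m pendant '[[1,[0,0,1],[0,0,0]],[1,[0,0,0],[0,0,0]]]'|sed -n 2,4p
```

```text
tool_pos: [0.6075, 0.0932, 0.0855]
eef_rot: [1.0, 0.015, 0.001, 0.0]
contact_force: [-1.3, 0.5, 5.5]
tool_pos: [0.6072, 0.0931, 0.085]
eef_rot: [1.0, 0.015, 0.001, 0.0]
contact_force: [-3.4, 0.8, 9.0]
tool_pos: [0.6069, 0.0931, 0.0845]
eef_rot: [1.0, 0.015, 0.001, 0.0]
contact_force: [-4.4, -0.0, 12.9]
```

```bash
python3 -m pendant '[[1,[0,0,-25],[0,0,0]],[1,[0,0,-50],[0,0,0]],[1,[0,0,0],[0,0,0]]]'|sed -n 2,4p
python3 -c "
from h import *
rem(377.5,-321.2,160,1.8)"
```

```text
tool_pos: [0.6094, 0.0929, 0.1609]
eef_rot: [1.0, 0.015, 0.004, 0.0]
contact_force: [0.1, -0.4, -3.0]
t50.77 pos [609.4  92.9 160.9] yaw1.7 turn -0.1 full [ 0.  -0.4 -0.1] shift now [-244.3  406.9   -0.7] after [-244.8  406.7    0.9] F [ 0.1 -0.4 -3. ] open 0.292 ff 60.0
```

```bash
python3 -m pendant '[[1,[-27,45,0],[0,-0.4,0]],[1,[-27,45,0],[0,0,0]],[1,[-27,45,0],[0,0,0]],[1,[-27,45,0],[0,0,0]],[1,[-27,45,0],[0,0,0]],[1,[-27,45,0],[0,0,0]],[1,[-27,45,0],[0,0,0]],[1,[-27,45,0],[0,0,0]]]' >/dev/null
python3 -m pendant '[[1,[-27,45,0],[0,0,0]],[1,[0,0,40],[0,0,0]],[1,[0,0,40],[0,0,0]],[1,[0,0,20],[0,0,0]],[1,[0,0,0],[0,0,0]],[1,[0,0,0],[0,0,0]]]'
python3 -c "
from h import *
rem(377.5,-321.2,26,1.8)"
```

```text
clock: 52.52
tool_pos: [0.3761, -0.319, 0.0596]
eef_rot: [1.0, 0.015, -0.003, 0.0]
contact_force: [-0.2, -0.5, -3.2]
opening: 0.287
finger_force: 60.0
t52.52 pos [ 376.1 -319.    59.6] yaw1.8 turn -0.0 full [ 0.   0.3 -0. ] shift now [ 1.5  2.2 33.6] after [ 1.3  2.3 33.6] F [-0.2 -0.5 -3.2] open 0.287 ff 60.0
```

```bash
python3 -m pendant '[[1,[1.3,2.2,20],[0,0.3,0]],[1,[0,0,10],[0,0,0]],[1,[0,0,2],[0,0,0]],[1,[0,0,0],[0,0,0]]]' | sed -n 2,4p
python3 -m pendant '[[1,[0,0,1],[0,0,0]],[1,[0,0,0],[0,0,0]]]' | sed -n 2p\;4p
python3 -m pendant '[[1,[0,0,1],[0,0,0]],[1,[0,0,0],[0,0,0]]]' | sed -n 2p\;4p
```

```text
tool_pos: [0.3778, -0.3213, 0.028]
eef_rot: [1.0, 0.015, 0.0, 0.001]
contact_force: [0.6, 0.8, -4.0]
tool_pos: [0.3778, -0.3213, 0.0269]
contact_force: [-0.7, 0.3, -3.0]
tool_pos: [0.3777, -0.3214, 0.0257]
contact_force: [-1.1, -0.2, -2.9]
```

```bash
python3 -m pendant '[[1,[0,0,0.7],[0,0,0]],[1,[0,0,0],[0,0,0]]]' | sed -n 2p\;4p
python3 -m pendant '[[1,[0,0,0.7],[0,0,0]],[1,[0,0,0],[0,0,0]]]' | sed -n 2p\;4p
```

```text
tool_pos: [0.3775, -0.3214, 0.0251]
contact_force: [-0.4, 0.2, -0.6]
tool_pos: [0.3773, -0.3214, 0.0249]
contact_force: [-1.3, 0.9, 7.5]
```

```bash
python3 -m pendant '[[1,[0,0,-0.4],[0,0,0]],[-1,[0,0,0],[0,0,0]],[-1,[0,0,0],[0,0,0]],[-1,[0,0,0],[0,0,0]],[-1,[0,0,0],[0,0,0]],[-1,[0,0,-30],[0,0,0]],[-1,[0,0,-50],[0,0,0]],[-1,[0,0,-50],[0,0,0]]]'
python3 -m pendant '[[-1,[0,0,-50],[0,0,0]],[-1,[-10,0,-20],[0,0,0]],[-1,[0,0,0],[0,0,0]]]' |sed -n 2p
python3 - <<'E'
from h import *
a,_=snap("side"); b,_=snap("top")
cv2.imwrite("pics/end.png",np.hstack([cv2.resize(x["img"][90:330,80:440],(400,267)) for x in(a,b)])[:,:,::-1])
H=hsv(b); h,s,v=H[...,0],H[...,1],H[...,2]
for c,a_,l in blobs((s<90)&(v>100),150):
    if 120<c[0]<300 and 140<c[1]<260: print(c,a_,pt(b,*c,.062))
E
```

```text
clock: 55.02
tool_pos: [0.3773, -0.3209, 0.1558]
eef_rot: [1.0, 0.015, -0.0, 0.0]
contact_force: [1.2, -0.6, 0.0]
opening: 1.002
finger_force: 0.0
tool_pos: [0.3676, -0.3219, 0.2258]
[144.26724138 190.77011494] 348 [0.56049287 0.31253066 0.062     ]
[144.87323944 231.95492958] 355 [0.44519467 0.31046409 0.062     ]
```

View pics/end.png

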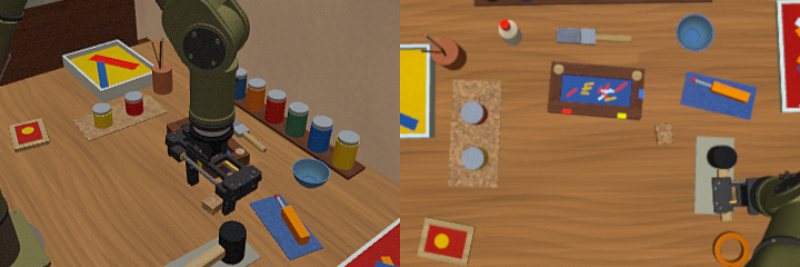

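The end view shows both jars upright on the cork mat, the probe flat on the blue mat, the mallet on its head on the grey mat, and both pegs low. I'm handing in the job.

```bash
python3 -c "
from plant import r
print(r.finish_job())"
```

```text
the job is handed in; nothing more can be done
None
```

I've handed the job in: both jars are upright on the cork mat, red, yellow and blue were touched in that order, both pegs were driven to their stops with the mallet, and the probe and mallet are back on their mats; no verdict came back.

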